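# Set a board against the hidden length stop

### The job

Make the little cut-off saw safe and set the next board in it: pull the safety plug out of the switch box and leave it in the wooden tray. Then push the board along its channel into the hood until you feel it come up against the length stop hidden inside, gently, without shoving the stop out of its setting, and finally press the hold-down clamp's arm down until it lies on the board. Do not knock over the glue jar.

Things in the scene. Friction and masses are not known exactly. Their poses are not given: they have to be found in the camera images.
- station: Fixed cut-off saw station, wooden base 150 x 490 x 20 mm. Origin at bench height under the channel's centre line; +y runs along the channel into the grey hood. Channel floor 20 mm above the bench, aluminium side rails 14 mm higher, 53 mm apart, from y = -250 to 80 mm. Hood: y = 80 to 226, 104 mm wide, top 96 mm above the bench; a motor sticks out of its +x side.
- mouth (a point): Middle of the hood's opening, on the channel floor. The stop's face lies somewhere 20 to 80 mm inside, out of sight; where is not known.
- board: Plain pale wooden board 50 x 200 x 25 mm (x, y, z), about 0.3 kg, loose, lying in the channel. Origin at the centre of its underside; its +y end points to the hood. It slides with 1 to 3 N.
- push_end (a point): Centre of the board's end face away from the hood, where it is pushed (12.5 mm above the channel floor).
- feeler (a joint): A sprung feeler pin 10 mm thick that stands 5 mm out of the stop's face inside the hood: 0 when free, about 0.005 m when the board is fully up against the stop. Its spring is weak (0.5 N).
- stop (a joint): How far the hidden stop has been shoved from its setting, in m, starting at 0. It is held by friction and slips when pushed with more than about 15 N.
- clamp (a joint): Hold-down clamp: angle of its steel arm above level, rad; starts raised 0.55 to 0.85. At 0 its rubber pad lies on the board. Hinge along y at station x = 65, y = 45 mm, 56 mm above the bench; the arm, 115 mm long, 18 wide, reaches across the channel to the station's -x. A stiff hinge keeps it where it is left; 2 to 3 N at the tip moves it.
- clamp_tip (a point): Top of the clamp arm's black cross grip (22 mm thick, 28 mm along y), 115 mm from the hinge; press here.
- plug: Black safety plug, 70 g: grip block 36 x 26 x 40 mm (x, y, z) with a 40 x 30 mm flange 6 mm thick at its foot, steel stem 23 mm long below. Origin at the centre of the flange's underside, z up along the grip. Sprung jaws hold it in the switch box; pull straight up with 10 to 15 N.
- socket (a point): Middle of the socket's mouth on top of the switch box, a grey box 90 x 90 x 60 mm fixed to the bench; its axes are the box's.
- tray: Open dark wooden tray 150 x 130 x 30 mm (x, y, z), walls and floor about 6 mm, fixed. Origin at the centre of its underside.
- gluejar: White glue jar 64 mm thick, 90 mm tall, standing loose; origin at the centre of its underside.
Not all that is in view belongs to the job. Of the things like the plug, leave any that is blue, pink or turquoise; of the rest the smaller one is meant.

How it is judged:
On the way, in this order (a step that is already met when the one before it is completed fails the run):
1. the safety plug is out of the socket and lies in the tray (x of plug in the frame of tray between -0.066 and 0.066 m and y of plug in the frame of tray between -0.056 and 0.056 m and z of plug in the frame of tray below 0.045 m), for 0.2 s.
2. the board has come up against the hidden stop (value of joint feeler above 0.003 m and angle between board's own z axis and vertical below 0.06 rad), for 0.2 s.
3. the clamp arm lies down on the board (all of step 2 and value of joint clamp below 0.05 rad), for 0.2 s.
At the end, for the whole second after the job is handed in: Plug at rest in the tray (origin within 66 x 56 mm of its centre, under 45 mm up); board at rest, flat, within 2 mm of the stop (feeler in over 3 mm); stop shifted less than 4 mm; clamp arm down on the board (under 0.05 rad above level) (all of step 1 and all of step 3 and value of joint stop below 0.004 m and linear speed of each of board, plug below 0.02 m/s); the robot touches nothing.
It fails at once if the hidden stop is shoved 4 mm or more from its setting (value of joint stop above 0.004 m).
It fails at once if the glue jar is knocked over (angle between gluejar's own z axis and vertical above 0.7 rad).
It also fails if it takes over 72 s, if anything falls off the work surface, if the arm or the gripper's body presses on something with over 40 N, if the wrist force passes 120 N, or if a joint passes its speed limit or range.

### The arm

A 7-joint arm with a two-finger parallel gripper is mounted at the origin on the work surface. World frame = base frame: x ahead of the robot, y to its left, z up, the work surface at z = 0. Lengths are in m, angles in rad, forces in N, time in s.
With the tool pointing down it reaches from about 0.4 to 0.875 m from the base axis. Payload 6.5 kg.
Tool frame: the origin (TCP) lies on the front face of the gripper's body, between the roots of the fingers; the fingertips stand 73 mm ahead of it and the grasp point (between the pads) lies 54 mm ahead of it (robot.finger_overhang is the distance from the TCP to the fingertips, in m); z points along the fingers, y is the line along which they close (so a half turn about z gives the same grasp; the last joint's range is limited). The gripper opens to 85 mm and grips with 20 to 120 N. Pads are 22 mm wide; open, the fingers measure 114 mm over their backs; the gripper's body (76 mm by 85 mm) begins 54 mm behind the grasp point. The pads swing forward as they close: fully open they stand 13 mm farther back than shut.
Start: joints at [-1.377, 0.536, -0.004, 1.538, 0.003, 1.067, -0.071], TCP at [0.167, 0.628, 0.304] pointing down, gripper open.
Joint ranges: [-2.7, 2.7], [-0.37, 2.16], [-1.27, 1.26], [0.24, 2.4], [-1.31, 4.45], [0.19, 1.91], [-2.76, 2.76]. Speed limits (rad/s): [2.39, 2.39, 3.14, 3.14, 3.14, 3.14, 3.14].

### API

Orientations are given as a unit quaternion [x, y, z, w].
In Python, from rig import robot, cams, sign_off gives the robot as it stands.
- The arm moves only by the shell command python3 -m creep 'ROWS'. ROWS is JSON, a list that holds one entry, the list of rows, each a list of 7 numbers: the turn, a rotation vector about the tool's x, y, z in rad, then the shift along the tool's x, y, z in mm, then the opening, from 0 (shut) to 1 (fully open). In form: [[[wx, wy, wz, x, y, z, grip], ...]]. A call has 1 to 8 rows; each row shifts and turns the commanded pose from where the row before left it, along the tool's axes as they then stand; what a row does not reach is not made up. A row lasts 1/12 s, in which the tool goes at most 41.7 mm and 7.16 degrees, less where a joint would pass 70% of its speed; a pose out of reach is approached as far as the arm can. A call is refused whole if a number of a shift passes 41.7 or a number of a turn 0.125, either way. A call with a gripper value outside its range is refused whole. The fingers move at their own pace and stop on an object; the grip force is fixed at half the most. Time passes only in rows, so rows that do not move let the fingers close. It gives the time, the measured TCP pose, the force, the opening and the grip force at its end, in the units of the state.
- robot.get_state(): the state, without advancing time (a new reading comes with each control period).
- cams.read_camera(name): name is "scene" or "top" or "wrist"; returns (picture, depth): 384x512x3 uint8, red, green, blue; 384x512 float32, m along the optical axis (not along the pixel's ray), 0 where there is no reading.
- cams.calibration(name): a dict with "fx", "fy", "cx", "cy" (pixels), "extrinsics" (4x4, takes a point from camera to world coordinates); the wrist camera has in their place "T_tool_cam" (4x4, takes a point from camera to tool coordinates, whose origin is the TCP and whose axes are the flange's). Camera axes: x right, y up, looking along -z (the intrinsics and any distortion apply to the point x, -y, -z); pixel columns grow to the right and rows downward; lengths in m; the calibration is good to about 2 mm. A picture is of the moment at which its call begins: read the wrist's pose just before it. calibration takes no time and is no camera call.
- sign_off(): hands the job in; it is judged then, once.
The state is a dict: "t": time; "joints": joint angles; "dq": joint speeds; "joint_efforts": joint torques, N m; "ee_pos": TCP position; "eef_rot": TCP orientation; "force": force on the tool from outside, world axes, zero at the start; "ft_torque": the same for the moment, N m; "finger_gap": opening from 0.0 (shut) to 1.0 (fully open); "gripper_force": force on a finger pad.
Only numpy, scipy, OpenCV 4.12 (cv2) and the standard library are available. Lean on these libraries where they do the work, as an engineer would, in place of code of your own. Each camera call takes 0.05 s, during which the arm holds its last target. There are 200 camera calls.

## Working session

There is one attempt and no reset: what is moved stays moved. The work goes in short steps, Python scripts to look and compute and a shell command to move; the robot and the scene stay as the last step left them, time stands still between calls to the robot, and variables do not carry over. Pictures are saved under pics/ and viewed, at most 10 in all, crops included, and the job is handed in when it is done.

```bash
mkdir -p pics; cat > h.py <<'E'
import numpy as np, cv2
from rig import robot, cams
from scipy.spatial.transform import Rotation as R
def grab(n):
    s=robot.get_state(); img,d=cams.read_camera(n); c=cams.calibration(n)
    if n=="wrist":
        T=np.eye(4);T[:3,:3]=R.from_quat(s["eef_rot"]).as_matrix();T[:3,3]=s["ee_pos"]; E=T@np.array(c["T_tool_cam"])
    else: E=np.array(c["extrinsics"])
    return img,d,c,E
def cloud(d,c,E):
    v,u=np.mgrid[:d.shape[0],:d.shape[1]]
    P=np.stack([(u-c["cx"])/c["fx"]*d,-(v-c["cy"])/c["fy"]*d,-d],-1)
    W=P@E[:3,:3].T+E[:3,3]; W[d<=0]=np.nan
    return W
E
python3 - <<'E'
from h import *
import pickle
D={}
for n in ("top","scene","wrist"):
    img,d,c,E=grab(n); D[n]=(img,d,c,E)
    print(n,{k:v for k,v in c.items() if k not in("extrinsics","T_tool_cam")},E.round(3).tolist())
pickle.dump(D,open("d0.pkl","wb"))
cv2.imwrite("pics/a.png",cv2.resize(D["top"][0][...,::-1],(800,600)))
cv2.imwrite("pics/b.png",cv2.resize(D["scene"][0][...,::-1],(800,600)))
print(robot.get_state())
E
```

```text
top {'fx': 460.4979536198373, 'fy': 460.4979536198373, 'cx': 254.07737270566759, 'cy': 194.94044187623507} [[-0.011, 0.99, -0.143, 0.254], [-1.0, -0.014, -0.02, -0.03], [-0.022, 0.143, 0.989, 1.465], [0.0, 0.0, 0.0, 1.0]]
scene {'fx': 442.0562863857518, 'fy': 442.0562863857518, 'cx': 251.27287025429004, 'cy': 197.2927908522304} [[0.228, -0.712, 0.665, 1.272], [0.974, 0.174, -0.148, -0.206], [-0.011, 0.681, 0.733, 0.936], [0.0, 0.0, 0.0, 1.0]]
wrist {'fx': 328.6080918319748, 'fy': 328.6080918319748, 'cx': 262.10256234229297, 'cy': 195.4709613181421} [[0.257, -0.925, -0.28, 0.095], [0.966, 0.246, 0.077, 0.647], [-0.002, -0.29, 0.957, 0.373], [0.0, 0.0, 0.0, 1.0]]
{'t': 0.15, 'joints': array([-1.37723263,  0.53699639, -0.00443472,  1.53859969,  0.00255908,
        1.06734256, -0.0712017 ]), 'dq': array([-0.00078807, -0.00117324,  0.00163617, -0.00160535, -0.0005611 ,
       -0.00195663, -0.00033756]), 'joint_efforts': array([ 1.08240209e-03, -5.83783579e+01,  1.04955710e+00, -2.59351498e+01,
        1.24917371e-02,  6.47693887e-03,  4.75817487e-06]), 'ee_pos': array([0.16684981, 0.6278265 , 0.3032297 ]), 'eef_rot': array([ 1.29493910e-01,  9.91579991e-01, -6.68132494e-04, -5.36174114e-05]), 'force': array([0.11419634, 0.20728158, 0.74475635]), 'ft_torque': array([0.04302534, 0.008105  , 0.01747761]), 'gripper_force': 0.0, 'finger_gap': 0.9980504922447814}
```

View pics/a.png

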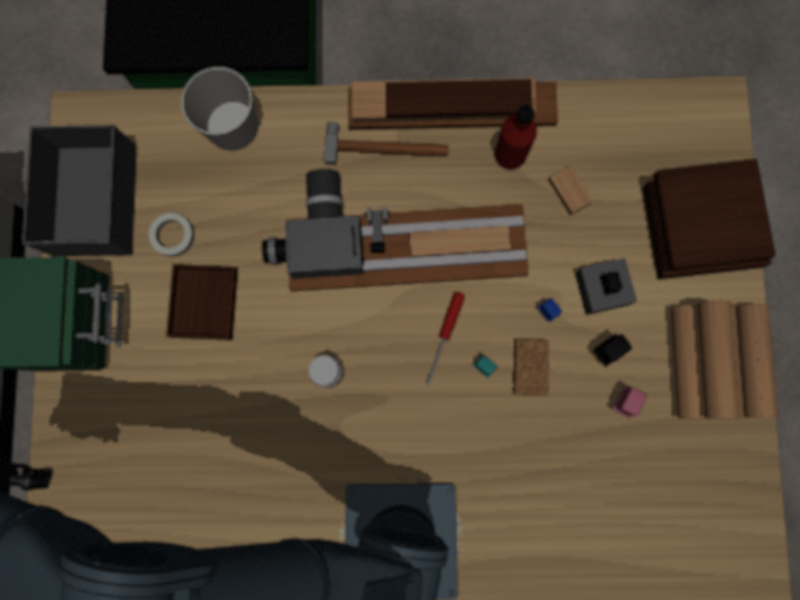

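View pics/b.png

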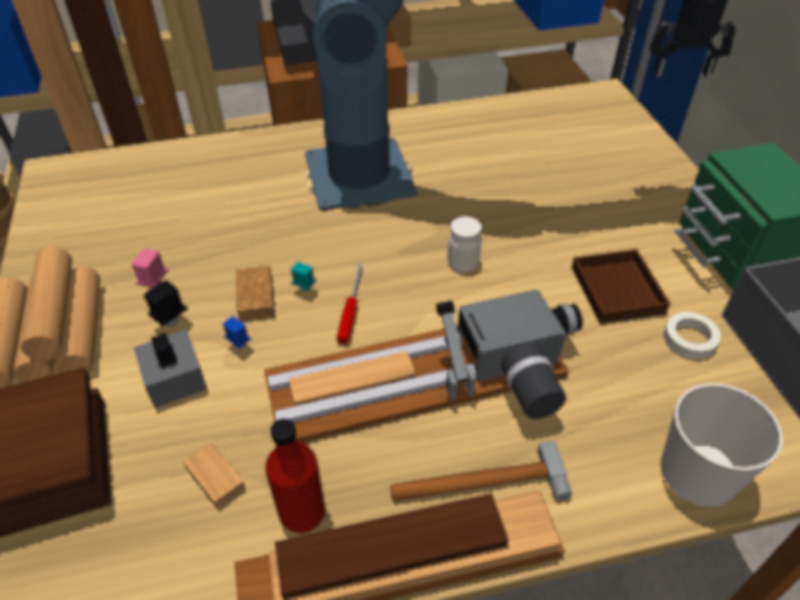

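The top view (800x600 pixels) shows the switch box with the black plug at (607,285), the station centred near (405,245) with its hood at left (325,245), and the clamp at (377,230). The tray is at (203,302) and the jar at (325,370); the black plug at (612,349) is a decoy. The scene view agrees, with the plug at (163,350).

```bash
cat > m.py <<'E'
from h import *
import pickle
D=pickle.load(open("d0.pkl","rb"))
S=512/800
# regions in world xy from top picture
def rect(W,sel,name):
    p=W[sel]; p=p[~np.isnan(p[:,0])]
    if len(p)<8: print(name,len(p));return
    r=cv2.minAreaRect((p[:,:2]*1000).astype(np.float32))
    print(name,len(p),"z",np.percentile(p[:,2],[5,50,95]).round(4),"mean",p.mean(0).round(4),"rect c",np.round(r[0],1),"wh",np.round(r[1],1),"ang",round(r[2],1))
for n in("top","scene"):
    img,d,c,E=D[n]; W=cloud(d,c,E); x,y,z=W[...,0],W[...,1],W[...,2]
    hsv=cv2.cvtColor(img,cv2.COLOR_RGB2HSV); H,Sx,V=hsv[...,0],hsv[...,1],hsv[...,2]
    def at(u,v): # top pic 800 px -> world
        i,j=int(v*S),int(u*S); return D["Wt"][i,j]
    if n=="top": D["Wt"]=W
    print(n,"bench",np.nanmedian(z[(abs(x-.3)<.05)&(abs(y)<.2)]))
    b=at(595,300); near=lambda p,r:(np.hypot(x-p[0],y-p[1])<r)
    rect(W,near(b,.1)&(z>.05)&(z<.07)&(Sx<90),"box top")
    rect(W,near(b,.09)&(z>.085),"plug top")
    rect(W,near(b,.09)&(z>.072),"plug all")
    g=at(612,349); rect(W,near(g,.06)&(V<60)&(z>.01),"decoy")
    t=at(203,302); rect(W,near(t,.12)&(z>.02)&(z<.045),"tray wall"); rect(W,near(t,.05),"tray floor")
    j=at(325,370); rect(W,near(j,.06)&(z>.02),"jar")
    q=at(460,240); rect(W,near(q,.14)&(z>.038)&(z<.055)&(Sx>60),"board")
    s=at(405,245); rect(W,near(s,.28)&(z>.027)&(z<.04)&(Sx<70),"rails")
    rect(W,near(s,.3)&(z>.012)&(z<.04)&(abs(x-s[0])<.12),"station")
    h=at(325,245); rect(W,near(h,.1)&(z>.085)&(z<.104),"hood top")
    k=at(377,230); rect(W,near(k,.07)&(z>.06)&(y<k[1]+.025),"clamp")
    rect(W,near(k,.08)&(z>.06)&(V<50)&(y<k[1]+.025),"clamp grip")
E
python3 m.py
python3 - <<'E'
import pickle,cv2
D=pickle.load(open("d0.pkl","rb"))
a=D["top"][0][100:200,150:360,::-1]
cv2.imwrite("pics/c.png",cv2.resize(a,(798,380),interpolation=cv2.INTER_CUBIC))
E
```

```text
top bench 0.0007722745631264516
box top 752 z [0.0549 0.0607 0.0659] mean [ 0.4904 -0.4136  0.0606] rect c [ 470.  -403.2] wh [137.  164.9] ang 43.8
plug top 153 z [0.0875 0.0979 0.1046] mean [ 0.4703 -0.4176  0.097 ] rect c [ 443.9 -417.9] wh [ 33.  138.6] ang 89.0
plug all 180 z [0.0757 0.0969 0.1044] mean [ 0.4665 -0.4169  0.0942] rect c [ 442.8 -420.3] wh [ 39.  140.8] ang 88.4
decoy 293 z [0.039  0.0882 0.0954] mean [ 0.3644 -0.4125  0.078 ] rect c [ 365.8 -418.2] wh [41.3 53. ] ang 34.8
tray wall 431 z [0.0213 0.0285 0.034 ] mean [0.4846 0.4018 0.0281] rect c [497.8 401.3] wh [141.  190.4] ang 86.8
tray floor 737 z [0.0002 0.006  0.0108] mean [0.4773 0.4025 0.0057] rect c [476.9 402.4] wh [96.5 99.4] ang 25.1
jar 370 z [0.0471 0.0889 0.0945] mean [0.3295 0.1356 0.0819] rect c [329.7 137.6] wh [59.3 60.4] ang 8.2
board 951 z [0.0402 0.0451 0.05  ] mean [ 0.5897 -0.1295  0.0451] rect c [ 599.9 -129.2] wh [ 69.8 199.7] ang 2.8
rails 1218 z [0.0288 0.0342 0.0387] mean [ 0.5939 -0.0851  0.034 ] rect c [587.5 -12.6] wh [477.5 307.3] ang 64.5
station 4079 z [0.0156 0.0224 0.0375] mean
[... 1216 characters left out ...]
wh [61.1 63.4] ang 30.8
board 1335 z [0.0407 0.0443 0.047 ] mean [ 0.5935 -0.1254  0.0442] rect c [ 591.7 -124. ] wh [ 53.8 200.1] ang 2.3
rails 1685 z [0.0281 0.0333 0.037 ] mean [ 0.6014 -0.0781  0.0331] rect c [533.9  18.7] wh [476.9 426.8] ang 63.9
station 4904 z [0.0164 0.0212 0.0357] mean [ 0.6037 -0.0775  0.0244] rect c [564.8 -17.2] wh [198.9 490.4] ang 2.2
hood top 2170 z [0.0882 0.0957 0.0986] mean [0.5912 0.1412 0.095 ] rect c [599.1 137.1] wh [149.  192.7] ang 3.7
clamp 509 z [0.0626 0.0973 0.1397] mean [0.6071 0.0381 0.0988] rect c [605.4  37.7] wh [109.8  42.7] ang 0.9
clamp grip 50 z [0.133  0.1387 0.1413] mean [0.5659 0.0348 0.1381] rect c [565.1  34.8] wh [13.  22.4] ang 7.4
```

View pics/c.png

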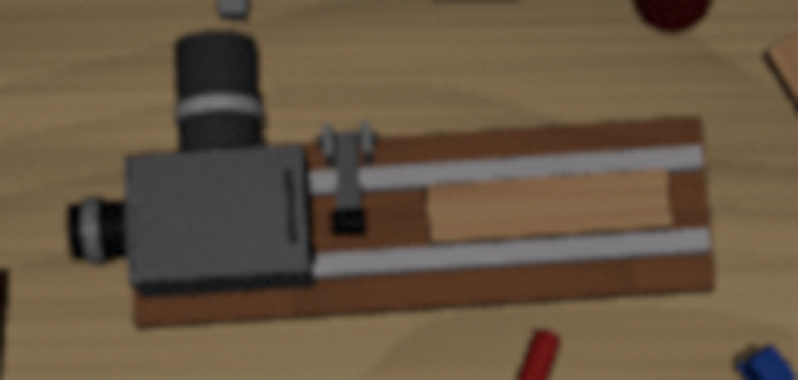

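The crop shows the clamp raised with its grip at (348,218). The board's ends are at columns 430 and 670, and the rails tilt slightly, so the yaw is about +2.5°. Next I'll refine the figures.

```bash
cat > m2.py <<'E'
from h import *
import pickle
D=pickle.load(open("d0.pkl","rb"))
def big(m):
    n,l,s,_=cv2.connectedComponentsWithStats(m.astype(np.uint8)); return l==1+np.argmax(s[1:,4])
for n in("top","scene"):
    img,d,c,E=D[n]; W=cloud(d,c,E); x,y,z=W[...,0],W[...,1],W[...,2]
    def ray(mask,h): # cast mask pixels on plane z=h
        v,u=np.nonzero(mask); r=np.stack([(u-c["cx"])/c["fx"],-(v-c["cy"])/c["fy"],-np.ones(len(u))],-1)@E[:3,:3].T
        return E[:3,3]+r*((h-E[2,3])/r[:,2])[:,None]
    def rep(m,h,name):
        m=big(m); p=(ray(m,h)[:,:2]*1000).astype(np.float32); r=cv2.minAreaRect(p); q=W[m]
        print(n,name,m.sum(),"zmed",np.nanmedian(q[:,2]).round(4),"c",np.round(r[0],1),"wh",np.round(r[1],1),"ang",round(r[2],1),"mean",p.mean(0).round(1))
    hsv=cv2.cvtColor(img,cv2.COLOR_RGB2HSV); Sx,V=hsv[...,1],hsv[...,2]
    bx=(abs(x-.49)<.075)&(abs(y+.415)<.075)
    rep(bx&(x>.42)&(z>.05)&(z<.115),.06,"box+plug")
    rep(bx&(x>.43)&(z>.096),.103,"plugtop")
    rep(bx&(x>.43)&(V<35)&(z>.07),.10,"plugdark")
    rep((abs(x-.6)<.06)&(abs(y+.13)<.13)&(z>.0385)&(z<.055)&(Sx>50),.045,"board")
    rep((abs(x-.485)<.1)&(abs(y-.403)<.1)&(z>.003)&(V<75)&(z<.045),.03,"tray")
    rep((abs(x-.59)<.07)&(abs(y-.14)<.1)&(z>.088)&(z<.104),.096,"hood")
    rep((abs(x-.58)<.06)&(abs(y-.035)<.03)&(z>.128),.14,"grip")
    for sgn in(-1,1):
        m=(z>.027)&(z<.041)&(Sx<80)&(abs(y+.1)<.13)&(abs(x-.594-sgn*.033+(y+.085)*.045)<.02); p=W[m]
        k=np.polyfit(p[:,1],p[:,0],1); print("rail",m.sum(),k.round(4))
E
python3 m2.py; python3 -m creep '[[[0,0,0.1,0,-41,0,1],[0,0,0.1,0,-41,0,1],[0,0,0.1,0,-41,0,1],[0,0,0.1,0,-41,0,1],[0,0,0.1,0,-41,0,1],[0,0,0.1,0,-41,0,1],[0,0,0.1,0,-41,0,1],[0,0,0.1,0,-41,0,1]]]'
```

```text
top box+plug 882 zmed 0.0616 c [ 493.3 -417.5] wh [90.9 94.3] ang 12.3 mean [ 493.4 -418.2]
top plugtop 95 zmed 0.1003 c [ 492.9 -417.3] wh [35.3 26.8] ang 10.6 mean [ 492.7 -417.2]
top plugdark 127 zmed 0.098 c [ 489.6 -412.5] wh [39.5 32. ] ang 10.7 mean [ 490.  -413.1]
top board 955 zmed 0.0451 c [ 589.9 -129.5] wh [ 49.5 199.5] ang 2.9 mean [ 589.9 -129.7]
top tray 1690 zmed 0.0079 c [474.9 395.1] wh [134.8 149.8] ang 86.8 mean [474.7 395.7]
top hood 1718 zmed 0.0959 c [592.1 139.5] wh [136.2 148.9] ang 2.0 mean [581.3 139. ]
top grip 72 zmed 0.1397 c [559.5  32.6] wh [26.5 24.1] ang 89.5 mean [559.2  31.9]
rail 507 [-0.0544  0.5485]
rail 438 [-0.0512  0.6205]
scene box+plug 1083 zmed 0.0596 c [ 493.9 -413.6] wh [108.2  89.8] ang 12.0 mean [ 497.8 -413.3]
scene plugtop 104 zmed 0.0984 c [ 499.8 -412.1] wh [36.7 25. ] ang 10.1 mean [ 499.1 -412.3]
scene plugdark 145 zmed 0.0947 c [ 511.2 -409. ] wh [54.8 22.9] ang 14.6 mean [ 512.4 -408.5]
scene board 1326 zmed 0.0443 c [ 594.5 -124.1] wh [ 55.1 199.4] ang 3.0 mean [ 594.  -125.4]
scene tray 862 zmed 0.0179 c [490.9 394.2] wh [134.7 165. ] ang 86.3 mean [492.7 394.1]
scene hood 1988 zmed 0.0958 c [595.5 142.8] wh [137.9 149.2] ang 2.9 mean [587.3 141.5]
scene grip 97 zmed 0.138 c [567.8  35.2] wh [27.5 30.6] ang 4.7 mean [567.3  35.3]
rail 421 [-0.0296  0.5493]
rail 856 [-0.0444  0.6209]
t: 0.82
ee_pos: [-0.0138, 0.366, 0.3037]
eef_rot: [0.504, 0.864, -0.0, 0.0]
force: [-1.1, 0.3, 0.0]
finger_gap: 1.001
gripper_force: 0.0
```

```bash
cat > go.py <<'E'
# prints tool-axis deltas through waypoints: args x,y,z[,yaw_of_tool_y_deg] ...
import sys,numpy as np
from rig import robot
from scipy.spatial.transform import Rotation as R
s=robot.get_state(); p=np.array(s["ee_pos"]); Q=R.from_quat(s["eef_rot"]); M=Q.as_matrix()
print("t",s["t"],"pos",p.round(4),"yaw_y",np.degrees(np.arctan2(M[1,1],M[0,1])).round(2),"zaxis",M[:,2].round(3),"q",s["joints"].round(2),"F",s["force"].round(1))
for a in sys.argv[1:]:
    v=[float(k) for k in a.split(",")]; w=np.array(v[:3])
    M=Q.as_matrix(); d=M.T@(w-p)*1000; print("shift mm",d.round(1),"rows",np.ceil(np.linalg.norm(d)/41.7)); p=w
    if len(v)>3:
        f=np.radians(v[3]); y=np.array([np.cos(f),np.sin(f),0]); z=np.array([0,0,-1.]); T=R.from_matrix(np.stack([np.cross(y,z),y,z],1))
        r=(Q.inv()*T).as_rotvec(); print("turn",r.round(4),"rows",np.ceil(np.linalg.norm(r)/.124)); Q=T
E
python3 go.py 0.25,0.42,0.304 0.5,0.05,0.304,-79.4 0.46,-0.36,0.26
```

```text
t 0.8167 pos [-0.0138  0.366   0.3037] yaw_y 29.46 zaxis [ 0.    -0.001 -1.   ] q [-1.72  0.04 -0.01  2.22  0.    0.88 -1.22] F [-1.1  0.3  0. ]
shift mm [-82.7 256.2  -0.3] rows 7.0
shift mm [-4.451e+02  3.570e+01  3.000e-01] rows 11.0
turn [6.0e-04 7.0e-04 1.9e+00] rows 16.0
shift mm [-114.7  395.6   44. ] rows 10.0
```

```bash
python3 -m creep '[[[0,0,0,-12,37,0,1],[0,0,0,-12,37,0,1],[0,0,0,-12,37,0,1],[0,0,0,-12,37,0,1],[0,0,0,-12,37,0,1],[0,0,0,-12,37,0,1],[0,0,0,-11,34,0,1]]]' >/dev/null
python3 -m creep '[[[0,0,0,-40,3,0,1],[0,0,0,-40,3,0,1],[0,0,0,-40,3,0,1],[0,0,0,-40,3,0,1],[0,0,0,-40,3,0,1],[0,0,0,-40,3,0,1],[0,0,0,-40,3,0,1],[0,0,0,-40,3,0,1]]]'
python3 -m creep '[[[0,0,0,-40,3,0,1],[0,0,0,-40,3,0,1],[0,0,0,-40,3,0,1]]]' >/dev/null
python3 -m creep '[[[0,0,0.119,0,0,0,1],[0,0,0.119,0,0,0,1],[0,0,0.119,0,0,0,1],[0,0,0.119,0,0,0,1],[0,0,0.119,0,0,0,1],[0,0,0.119,0,0,0,1],[0,0,0.119,0,0,0,1],[0,0,0.119,0,0,0,1]]]' >/dev/null
python3 -m creep '[[[0,0,0.119,0,0,0,1],[0,0,0.119,0,0,0,1],[0,0,0.119,0,0,0,1],[0,0,0.119,0,0,0,1],[0,0,0.119,0,0,0,1],[0,0,0.119,0,0,0,1],[0,0,0.119,0,0,0,1],[0,0,0.119,0,0,0,1]]]'
python3 go.py 0.46,-0.36,0.26,-79.4
```

```text
t: 2.07
ee_pos: [0.4307, 0.1561, 0.304]
eef_rot: [0.501, 0.865, 0.0, -0.0]
force: [1.1, 0.5, -1.3]
finger_gap: 1.0
gripper_force: 0.0
t: 3.65
ee_pos: [0.4973, 0.0584, 0.3038]
eef_rot: [0.996, 0.09, -0.0, -0.0]
force: [-0.3, -0.5, -0.5]
finger_gap: 1.001
gripper_force: 0.0
t 3.65 pos [0.4973 0.0584 0.3038] yaw_y -79.62 zaxis [-0.  0. -1.] q [-0.95  0.4   0.94  1.96 -0.39  0.97 -1.2 ] F [-0.3 -0.5 -0.5]
shift mm [-112.1  404.9   43.7] rows 11.0
turn [-0.0002  0.0004 -0.0038] rows 1.0
```

```bash
python3 -m creep '[[[0,0,0,-11,37,4,1],[0,0,0,-11,37,4,1],[0,0,0,-11,37,4,1],[0,0,0,-11,37,4,1],[0,0,0,-11,37,4,1],[0,0,0,-11,37,4,1],[0,0,0,-11,37,4,1],[0,0,0,-11,37,4,1]]]' >/dev/null
python3 -m creep '[[[0,0,0,-11,37,4,1],[0,0,0,-11,37,4,1],[0,0,0,-2,35,4,1],[0,0,0,0,0,0,1],[0,0,0,0,0,0,1]]]'
cat > mw.py <<'E'
from h import *
import sys
# wrist look at the plug: cast top-face pixels, by height
img,d,c,E=grab("wrist"); cv2.imwrite("pics/"+sys.argv[1]+".png",img[...,::-1])
W=cloud(d,c,E); x,y,z=W[...,0],W[...,1],W[...,2]
def rep(m,name):
    n,l,s,_=cv2.connectedComponentsWithStats(m.astype(np.uint8)); m=l==1+np.argmax(s[1:,4]); p=W[m]
    r=cv2.minAreaRect((p[:,:2]*1000).astype(np.float32)); print(name,m.sum(),"z",np.percentile(p[:,2],[5,50,95]).round(4),"c",np.round(r[0],1),"wh",np.round(r[1],1),"ang",round(r[2],1))
near=(np.hypot(x-.496,y+.415)<.06)
rep(near&(z>.095)&(z<.115),"plugtop"); rep((np.hypot(x-.496,y+.415)<.075)&(z>.052)&(z<.064),"boxtop")
E
python3 mw.py w1; python3 go.py 0.496,-0.415,0.26,-79.4
```

```text
t: 4.73
ee_pos: [0.4616, -0.3627, 0.2595]
eef_rot: [0.996, 0.091, -0.001, 0.0]
force: [-1.4, 0.5, 0.2]
finger_gap: 0.997
gripper_force: 0.0
plugtop 1710 z [0.0971 0.1    0.1012] c [ 492.2 -417. ] wh [36.2 26.3] ang 12.7
boxtop 9208 z [0.0591 0.0603 0.0615] c [ 492.  -417.4] wh [90.6 90.5] ang 12.0
t 4.7833 pos [ 0.4623 -0.3608  0.2594] yaw_y -79.37 zaxis [-0.001  0.001 -1.   ] q [ 0.01  0.61  0.82  1.79 -0.53  0.98 -0.34] F [-0.1  0.9  1. ]
shift mm [23.2 59.5 -0.7] rows 2.0
turn [-0.0008  0.0008  0.0005] rows 1.0
```

View pics/w1.png

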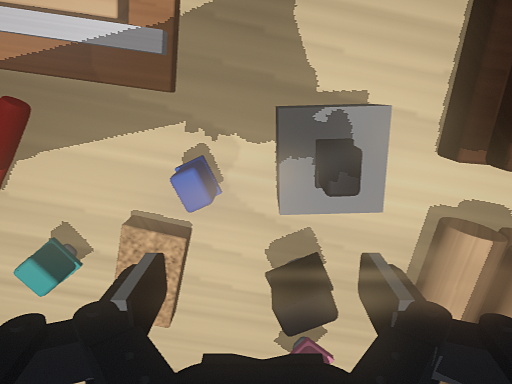

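The wrist view shows the box at (333,160) with its plug at (340,165), and the larger decoy at (300,293). The plug's top, at z 0.100, fits the text's size.

```bash
python3 go.py 0.4922,-0.417,0.26,-77.7 0.4922,-0.417,0.143
python3 -m creep '[[[0,0,-0.03,10,31,0,1],[0,0,0,9,30,0,1],[0,0,0,0,0,0,1],[0,0,0,0,0,0,1]]]'; python3 go.py 0.4922,-0.417,0.26,-77.7 0.4922,-0.417,0.143
```

```text
t 4.7833 pos [ 0.4623 -0.3608  0.2594] yaw_y -79.37 zaxis [-0.001  0.001 -1.   ] q [ 0.01  0.61  0.82  1.79 -0.53  0.98 -0.34] F [-0.1  0.9  1. ]
shift mm [19.  60.8 -0.7] rows 2.0
turn [-0.0008  0.0008 -0.0292] rows 1.0
shift mm [  0.   0. 117.] rows 3.0
t: 5.12
ee_pos: [0.4944, -0.4158, 0.2596]
eef_rot: [0.994, 0.109, -0.0, -0.0]
force: [-0.2, 0.1, -0.4]
finger_gap: 1.001
gripper_force: 0.0
t 5.1167 pos [ 0.4944 -0.4158  0.2596] yaw_y -77.5 zaxis [-0.  0. -1.] q [ 0.12  0.7   0.79  1.62 -0.55  1.05 -0.28] F [-0.2  0.1 -0.4]
shift mm [-2.4  0.7 -0.4] rows 1.0
turn [-0.0003  0.0003  0.0035] rows 1.0
shift mm [  0.   0. 117.] rows 3.0
```

```bash
python3 -m creep '[[[0,0,0,-2,1,29,1],[0,0,0,0,0,29,1],[0,0,0,0,0,29,1],[0,0,0,0,0,15,1],[0,0,0,0,0,15,1],[0,0,0,0,0,0,1],[0,0,0,0,0,0,1]]]'
python3 -m creep '[[[0,0,0,0,0,0,0],[0,0,0,0,0,0,0],[0,0,0,0,0,0,0],[0,0,0,0,0,0,0],[0,0,0,0,0,0,0],[0,0,0,0,0,0,0],[0,0,0,0,0,0,0],[0,0,0,0,0,0,0]]]'; python3 go.py
```

```text
t: 5.7
ee_pos: [0.492, -0.4174, 0.1432]
eef_rot: [0.994, 0.108, -0.0, -0.0]
force: [-0.1, -0.0, 0.8]
finger_gap: 1.002
gripper_force: 0.0
t: 6.37
ee_pos: [0.492, -0.4178, 0.1436]
eef_rot: [0.994, 0.108, 0.0, -0.0]
force: [-0.5, 2.2, 6.9]
finger_gap: 0.294
gripper_force: 59.7
t 6.3667 pos [ 0.492  -0.4178  0.1436] yaw_y -77.57 zaxis [ 0.  0. -1.] q [ 0.19  0.84  0.68  1.68 -0.66  0.87 -0.2 ] F [-0.5  2.2  6.9]
```

```bash
python3 -m creep '[[[0,0,0,0,0,-4,0],[0,0,0,0,0,-4,0],[0,0,0,0,0,-6,0],[0,0,0,0,0,-8,0],[0,0,0,0,0,-10,0],[0,0,0,0,0,-15,0],[0,0,0,0,0,-15,0],[0,0,0,0,0,-10,0]]]'
python3 -m creep '[[[0,0,0,0,0,-20,0],[0,0,0,0,0,-25,0],[0,0,0,0,0,-20,0],[0,0,0,0,0,-15,0],[0,0,0,0,0,0,0]]]'
python3 - <<'E'
from h import *
for n in("wrist",):
    img,d,c,E=grab(n); cv2.imwrite("pics/w2.png",img[...,::-1])
    # plug bottom in top cam
t=grab("top")
cv2.imwrite("pics/w2.png",np.hstack([cv2.resize(img[...,::-1],(400,300)),cv2.resize(t[0][120:270,350:500,::-1],(300,300))]))
E
python3 go.py 0.5,-0.2,0.27 0.5,0.1,0.27 0.475,0.395,0.27,86.8
```

```text
t: 7.03
ee_pos: [0.4923, -0.4187, 0.2181]
eef_rot: [0.994, 0.108, 0.001, 0.001]
force: [0.5, 0.8, -0.5]
finger_gap: 0.294
gripper_force: 61.8
t: 7.45
ee_pos: [0.4926, -0.4194, 0.2996]
eef_rot: [0.994, 0.108, 0.002, 0.002]
force: [0.5, -1.1, 0.0]
finger_gap: 0.29
gripper_force: 61.8
t 7.55 pos [ 0.4919 -0.4179  0.2957] yaw_y -77.57 zaxis [ 0.001 -0.001 -1.   ] q [ 0.11  0.66  0.82  1.59 -0.52  1.11 -0.3 ] F [-0.5 -1.1 -0.9]
shift mm [  54.7 -211.1   25.6] rows 6.0
shift mm [ 6.46e+01 -2.93e+02 -2.00e-01] rows 8.0
shift mm [ 3.910e+01 -2.935e+02 -2.000e-01] rows 8.0
turn [ 1.8000e-03  9.0000e-04 -2.8688e+00] rows 24.0
```

View pics/w2.png

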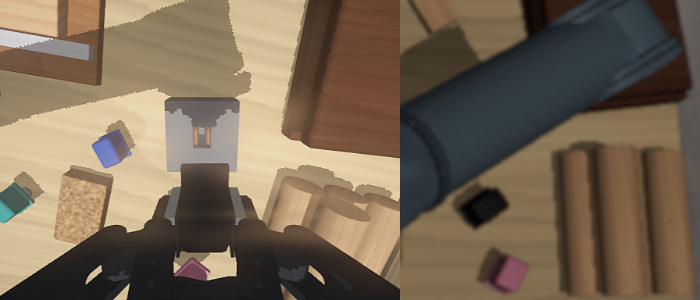

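The plug is out: the wrist half shows the empty jaws at (200,135), and the gripper holds the plug. Next I carry it to the tray.

```bash
python3 -m creep '[[[0,0,0,9,-35,0,0],[0,0,0,9,-35,0,0],[0,0,0,9,-35,0,0],[0,0,0,9,-35,0,0],[0,0,0,9,-35,0,0],[0,0,0,9,-35,0,0]]]'
python3 -m creep '[[[0,0,0,8,-37,0,0],[0,0,0,8,-37,0,0],[0,0,0,8,-37,0,0],[0,0,0,8,-37,0,0],[0,0,0,8,-37,0,0],[0,0,0,8,-37,0,0],[0,0,0,8,-37,0,0],[0,0,0,8,-37,0,0]]]'; python3 go.py 0.475,0.395,0.29,-85
```

```text
t: 8.05
ee_pos: [0.4985, -0.199, 0.2938]
eef_rot: [0.994, 0.108, -0.001, -0.0]
force: [1.1, 0.9, -0.8]
finger_gap: 0.293
gripper_force: 61.8
t: 8.72
ee_pos: [0.4971, 0.1036, 0.2941]
eef_rot: [0.994, 0.108, -0.001, 0.0]
force: [1.0, 0.1, -0.9]
finger_gap: 0.296
gripper_force: 61.8
t 8.7167 pos [0.4971 0.1036 0.2941] yaw_y -77.57 zaxis [-0.002 -0.    -1.   ] q [-1.    0.42  0.91  1.96 -0.41  0.96 -1.25] F [ 1.   0.1 -0.9]
shift mm [  41.2 -289.3    4. ] rows 8.0
turn [1.000e-04 1.700e-03 1.297e-01] rows 2.0
```

```bash
python3 -m creep '[[[0,0,0,5,-36,0,0],[0,0,0,5,-36,0,0],[0,0,0,5,-36,0,0],[0,0,0,5,-36,0,0],[0,0,0,5,-36,0,0],[0,0,0,5,-36,0,0],[0,0,0,5,-36,0,0],[0,0,0,5,-36,0,0]]]'
python3 -m creep '[[[0,0,0.06,0,0,0,0],[0,0,0.06,0,0,0,0],[0,0,0,0,0,0,0]]]' >/dev/null
python3 - <<'E'
from h import *
img,d,c,E=grab("wrist"); W=cloud(d,c,E); x,y,z=W[...,0],W[...,1],W[...,2]
hsv=cv2.cvtColor(img,cv2.COLOR_RGB2HSV)
m=(np.hypot(x-.475,y-.395)<.13)&(z<.045)&(z>.004)
p=W[m&(z>.022)]; print(m.sum(),"wall z",np.median(p[:,2]) if len(p) else 0)
for ax in(0,1): print(np.percentile(p[:,ax],[0.5,2,98,99.5]).round(4))
f=W[m&(z<.015)]; print("floor",np.median(f[:,2]).round(4))
E
python3 go.py 0.475,0.395,0.29,-85 0.475,0.395,0.114
```

```text
t: 9.38
ee_pos: [0.4741, 0.3931, 0.2936]
eef_rot: [0.994, 0.108, -0.001, 0.001]
force: [0.9, -0.5, -0.3]
finger_gap: 0.293
gripper_force: 61.8
16933 wall z 0.029540722860896818
[0.4017 0.4048 0.5939 0.5973]
[0.3329 0.3344 0.4677 0.4719]
floor 0.0064
t 9.6833 pos [0.4747 0.3912 0.2937] yaw_y -84.39 zaxis [-0.001 -0.002 -1.   ] q [-1.34  0.63  0.86  1.68 -0.52  1.08 -1.8 ] F [ 0.1 -0.6 -0.5]
shift mm [ 0.6 -3.7  3.7] rows 1.0
turn [0.0019 0.0014 0.0107] rows 1.0
shift mm [  0.   0. 176.] rows 5.0
```

```bash
python3 -m creep '[[[0,0,0,0,-5,35,0],[0,0,0,0,0,40,0],[0,0,0,0,0,40,0],[0,0,0,0,0,30,0],[0,0,0,0,0,20,0],[0,0,0,0,0,8,0],[0,0,0,0,0,3,0],[0,0,0,0,0,0,0]]]'
python3 -m creep '[[[0,0,0,0,0,0,0.6],[0,0,0,0,0,0,0.6],[0,0,0,0,0,0,0.6],[0,0,0,0,0,0,0.6],[0,0,0,0,0,-10,0.6],[0,0,0,0,0,-20,0.6],[0,0,0,0,0,-35,0.6],[0,0,0,0,0,-41,0.6]]]'
python3 -m creep '[[[0,0,0,0,0,-35,0.6],[0,0,0,0,0,-35,0.6],[0,0,0,0,0,0,0.6]]]'
python3 - <<'E'
from h import *
img,d,c,E=grab("wrist"); cv2.imwrite("pics/w3.png",img[...,::-1])
E
python3 go.py 0.5,0.1,0.29 0.58,-0.27,0.29,3
```

```text
t: 10.35
ee_pos: [0.4751, 0.3962, 0.1191]
eef_rot: [0.999, 0.048, 0.0, 0.0]
force: [0.7, -0.1, -0.8]
finger_gap: 0.294
gripper_force: 61.8
t: 11.02
ee_pos: [0.4738, 0.3958, 0.2253]
eef_rot: [0.999, 0.048, -0.001, 0.001]
force: [0.6, 0.9, 0.4]
finger_gap: 0.601
gripper_force: 0.0
t: 11.27
ee_pos: [0.478, 0.3974, 0.303]
eef_rot: [0.999, 0.048, 0.004, -0.004]
force: [1.2, 0.3, -0.4]
finger_gap: 0.599
gripper_force: 0.0
t 11.3167 pos [0.4767 0.3971 0.2997] yaw_y -84.47 zaxis [ 0.006  0.005 -1.   ] q [-1.35  0.63  0.86  1.67 -0.53  1.09 -1.8 ] F [-0.4 -0.1  0.2]
shift mm [ -5.5 298.1   8.2] rows 8.0
shift mm [ 44.  376.   -1.6] rows 10.0
turn [ 7.0000e-04 -8.6000e-03 -1.5266e+00] rows 13.0
```

View pics/w3.png

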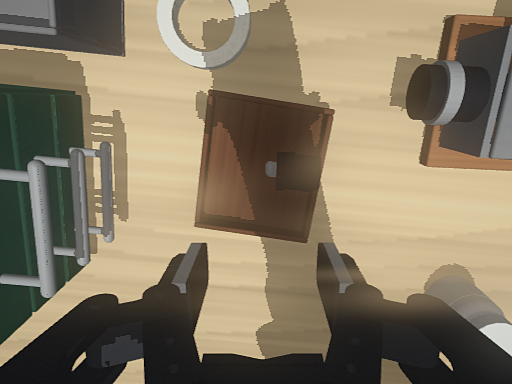

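The plug lies in the tray at (300,172), with its flange at about (280,170), well inside the walls. Next I move behind the board.

```bash
python3 -m creep '[[[0,0,0,0,37,0,0],[0,0,0,0,37,0,0],[0,0,0,0,37,0,0],[0,0,0,0,37,0,0],[0,0,0,0,37,0,0],[0,0,0,0,37,0,0],[0,0,0,0,37,0,0],[0,0,0,0,37,0,0]]]' >/dev/null
python3 -m creep '[[[0,-0.01,-0.12,0,0,0,0],[0,0,-0.12,0,0,0,0],[0,0,-0.12,0,0,0,0],[0,0,-0.12,0,0,0,0],[0,0,-0.12,0,0,0,0],[0,0,-0.12,0,0,0,0],[0,0,-0.12,0,0,0,0]]]' >/dev/null
python3 -m creep '[[[0,0,-0.12,0,0,0,0],[0,0,-0.12,0,0,0,0],[0,0,-0.12,0,0,0,0],[0,0,-0.12,0,0,0,0],[0,0,-0.12,0,0,0,0],[0,0,-0.09,0,0,0,0],[0,0,0,0,0,0,0]]]'
python3 go.py 0.588,-0.1,0.27,2.9
```

```text
t: 13.15
ee_pos: [0.5029, 0.1017, 0.2945]
eef_rot: [0.686, 0.728, -0.004, -0.003]
force: [0.3, 0.5, 0.1]
finger_gap: 0.0
gripper_force: 0.0
t 13.15 pos [0.5029 0.1017 0.2945] yaw_y 3.38 zaxis [-0.011 -0.002 -1.   ] q [-0.73  0.35  0.55  1.92 -0.23  0.94 -0.01] F [0.3 0.5 0.1]
shift mm [-206.3   73.4   23.9] rows 6.0
turn [-0.0111  0.001   0.0083] rows 1.0
```

```bash
python3 -m creep '[[[-0.011,0,0.008,-34,12,0,0],[0,0,0,-34,12,0,0],[0,0,0,-34,12,0,0],[0,0,0,-34,12,0,0],[0,0,0,-34,12,0,0],[0,0,0,-34,12,0,0],[0,0,0,0,0,0,0],[0,0,0,0,0,0,0]]]'
cat > mb.py <<'E'
from h import *
import sys
img,d,c,E=grab("wrist"); cv2.imwrite("pics/"+sys.argv[1]+".png",img[...,::-1])
W=cloud(d,c,E); x,y,z=W[...,0],W[...,1],W[...,2]; S=cv2.cvtColor(img,cv2.COLOR_RGB2HSV)[...,1]
b=(z>.0405)&(z<.05)&(abs(x-.592)<.05)&(y<0.05)&(S>40)
n,l,s,_=cv2.connectedComponentsWithStats(b.astype(np.uint8)); m=l==1+np.argmax(s[1:,4]); p=W[m]
r=cv2.minAreaRect((p[:,:2]*1000).astype(np.float32)); print("board",m.sum(),np.median(p[:,2]).round(4),np.round(r[0],1),np.round(r[1],1),round(r[2],2), "y range",np.percentile(p[:,1],[.5,99.5]).round(4))
f=(z>.015)&(z<.025)&(abs(x-.592)<.02); print("floor z",np.median(W[f][:,2]).round(4))
for sg in(-1,1):
    q=(z>.030)&(z<.038)&(y<.05)&(abs(x-.590-sg*.033+.0506*(y+.1295))<.01); k=W[q]; print("rail",len(k),np.polyfit(k[:,1],k[:,0],1).round(4) if len(k)>20 else "")
E
python3 mb.py w4; python3 go.py 0.597,-0.269,0.27,2.9
```

```text
t: 13.82
ee_pos: [0.5851, -0.101, 0.2947]
eef_rot: [0.693, 0.721, -0.001, 0.001]
force: [-0.0, 1.5, -0.6]
finger_gap: 0.002
gripper_force: 0.0
board 7335 0.0453 [ 588.9 -106.7] [ 50.  159.3] 2.8 y range [-0.1822 -0.0276]
floor z 0.0203
rail 3984 [-0.0475  0.549 ]
rail 4148 [-0.0558  0.6179]
t 13.8667 pos [ 0.585  -0.0987  0.2945] yaw_y 2.54 zaxis [-0.    -0.001 -1.   ] q [-0.33  0.5   0.58  1.73 -0.31  1.01  0.41] F [-0.5  0.8 -0.4]
shift mm [-170.6    4.5   24.6] rows 5.0
turn [-0.0003  0.001  -0.0064] rows 1.0
```

View pics/w4.png

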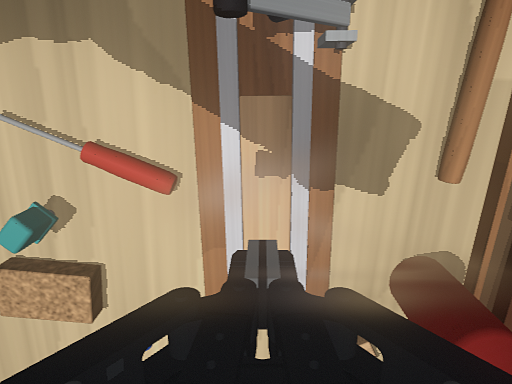

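The view shows the board between the rails at (268,170), the clamp grip at (230,5), and the red bottle at lower right (460,310).

```bash
python3 - <<'E'
from h import *
import pickle
D=pickle.load(open("d0.pkl","rb"))
img,d,c,E=D["top"]; W=cloud(d,c,E); m=(img[...,0]>40)&(img[...,1]<25)&(W[...,2]>.03); m&=abs(W[...,1]+.2)<.12
p=W[m&(W[...,0]>.62)]; print(len(p),np.percentile(p,[2,50,98],axis=0).round(3))
E
python3 -m creep '[[[0,0,-0.006,-34,1,0,0],[0,0,0,-34,1,0,0],[0,0,0,-34,1,0,0],[0,0,0,-34,1,0,0],[0,0,0,-34,1,0,0],[0,0,0,0,0,0,0],[0,0,0,0,0,0,0]]]'; python3 go.py 0.597,-0.270,0.27,2.9 0.597,-.27,0.1
```

```text
664 [[ 0.752 -0.266  0.062]
 [ 0.86  -0.219  0.071]
 [ 0.914 -0.089  0.167]]
t: 14.45
ee_pos: [0.5988, -0.2684, 0.2949]
eef_rot: [0.689, 0.725, -0.0, 0.0]
force: [-0.6, 0.5, -1.5]
finger_gap: -0.001
gripper_force: 0.0
t 14.45 pos [ 0.5988 -0.2684  0.2949] yaw_y 2.91 zaxis [ 0.    -0.001 -1.   ] q [-0.03  0.61  0.57  1.55 -0.36  1.08  0.69] F [-0.6  0.5 -1.5]
shift mm [-1.5 -1.8 24.9] rows 1.0
turn [0.0001 0.0011 0.0001] rows 1.0
shift mm [  0.   0. 170.] rows 5.0
```

```bash
python3 -m creep '[[[0,0,0,-2,-2,40,0],[0,0,0,0,0,40,0],[0,0,0,0,0,40,0],[0,0,0,0,0,40,0],[0,0,0,0,0,20,0],[0,0,0,0,0,10,0],[0,0,0,0,0,5,0],[0,0,0,0,0,0,0]]]'
python3 -m creep '[[[0,0,0,7,0,0,0],[0,0,0,7,0,0,0],[0,0,0,5,0,0,0],[0,0,0,5,0,0,0],[0,0,0,5,0,0,0],[0,0,0,5,0,0,0],[0,0,0,0,0,0,0],[0,0,0,0,0,0,0]]]'; python3 go.py 0.5935,-0.2,0.1,2.95
```

```text
t: 15.12
ee_pos: [0.5982, -0.2686, 0.1002]
eef_rot: [0.687, 0.726, 0.0, 0.0]
force: [-0.3, 1.2, 0.7]
finger_gap: 0.002
gripper_force: 0.0
t: 15.78
ee_pos: [0.5959, -0.2358, 0.1003]
eef_rot: [0.688, 0.726, 0.0, 0.001]
force: [-1.0, 0.3, -0.5]
finger_gap: -0.001
gripper_force: 0.0
t 15.7833 pos [ 0.5959 -0.2358  0.1003] yaw_y 3.12 zaxis [ 0.001 -0.001 -1.   ] q [ 0.    0.83  0.45  1.69 -0.5   0.73  0.75] F [-1.   0.3 -0.5]
shift mm [35.9 -0.5  0.3] rows 1.0
turn [0.0011 0.0009 0.0029] rows 1.0
```

```bash
python3 -m creep '[[[0,0,0,5,0,0,0],[0,0,0,7,0,0,0],[0,0,0,7,0,0,0],[0,0,0,7,0,0,0],[0,0,0,7,0,0,0],[0,0,0,7,0,0,0],[0,0,0,7,0,0,0]]]'
python3 -m creep '[[[0,0,0,7,0,0,0],[0,0,0,7,0,0,0],[0,0,0,7,0,0,0],[0,0,0,7,0,0,0],[0,0,0,7,0,0,0],[0,0,0,5,0,0,0]]]'; python3 go.py 0.5893,-0.12,0.1,2.95
```

```text
t: 16.37
ee_pos: [0.5934, -0.1886, 0.1003]
eef_rot: [0.688, 0.726, -0.0, 0.001]
force: [0.8, -3.2, 2.2]
finger_gap: -0.0
gripper_force: 1.8
t: 16.87
ee_pos: [0.5912, -0.1483, 0.1002]
eef_rot: [0.688, 0.726, 0.0, 0.001]
force: [-0.1, -4.6, 3.8]
finger_gap: 0.003
gripper_force: 2.2
t 16.8667 pos [ 0.5912 -0.1483  0.1002] yaw_y 3.12 zaxis [ 0.001 -0.001 -1.   ] q [-0.15  0.79  0.45  1.78 -0.51  0.68  0.64] F [-0.1 -4.6  3.8]
shift mm [28.4 -0.3  0.1] rows 1.0
turn [0.0011 0.0009 0.0029] rows 1.0
```

```bash
cat > ok.py <<'E'
import sys
from rig import robot
s=robot.get_state(); f=-s["force"][1]; print(round(s["ee_pos"][1]*1000,1),round(f,1)); sys.exit(f>7.5)
E
python3 -m creep '[[[0,0,0,2,0,0,0],[0,0,0,2,0,0,0]]]' >/dev/null; python3 ok.py || exit
python3 -m creep '[[[0,0,0,2,0,0,0],[0,0,0,2,0,0,0]]]' >/dev/null; python3 ok.py || exit
python3 -m creep '[[[0,0,0,1.5,0,0,0],[0,0,0,1.5,0,0,0]]]' >/dev/null; python3 ok.py || exit
python3 -m creep '[[[0,0,0,1.5,0,0,0]]]' >/dev/null; python3 ok.py || exit
python3 -m creep '[[[0,0,0,1.5,0,0,0]]]' >/dev/null; python3 ok.py || exit
python3 -m creep '[[[0,0,0,1.5,0,0,0]]]' >/dev/null; python3 ok.py || exit
python3 -m creep '[[[0,0,0,1.5,0,0,0]]]' >/dev/null; python3 ok.py || exit
python3 -m creep '[[[0,0,0,1.5,0,0,0]]]' >/dev/null; python3 ok.py || exit
python3 -m creep '[[[0,0,0,1.5,0,0,0]]]' >/dev/null; python3 ok.py || exit
python3 -m creep '[[[0,0,0,1.5,0,0,0]]]' >/dev/null; python3 ok.py || exit
python3 -m creep '[[[0,0,0,1.5,0,0,0]]]' >/dev/null; python3 ok.py || exit
python3 -m creep '[[[0,0,0,1.5,0,0,0]]]' >/dev/null; python3 ok.py || exit
python3 -m creep '[[[0,0,0,1.5,0,0,0]]]' >/dev/null; python3 ok.py
```

```text
-144.8 3.6False
```

```bash
sed -i 's/sys.exit(f>7.5)/sys.exit(int(f>7.5))/' ok.py
python3 -m creep '[[[0,0,0,2,0,0,0],[0,0,0,2,0,0,0]]]' >/dev/null; python3 ok.py || exit
python3 -m creep '[[[0,0,0,1.5,0,0,0],[0,0,0,1.5,0,0,0]]]' >/dev/null; python3 ok.py || exit
python3 -m creep '[[[0,0,0,1.5,0,0,0]]]' >/dev/null; python3 ok.py || exit
python3 -m creep '[[[0,0,0,1.5,0,0,0]]]' >/dev/null; python3 ok.py || exit
python3 -m creep '[[[0,0,0,1.5,0,0,0]]]' >/dev/null; python3 ok.py || exit
python3 -m creep '[[[0,0,0,1.5,0,0,0]]]' >/dev/null; python3 ok.py || exit
python3 -m creep '[[[0,0,0,1.5,0,0,0]]]' >/dev/null; python3 ok.py || exit
python3 -m creep '[[[0,0,0,1.5,0,0,0]]]' >/dev/null; python3 ok.py || exit
python3 -m creep '[[[0,0,0,1.5,0,0,0]]]' >/dev/null; python3 ok.py || exit
python3 -m creep '[[[0,0,0,1.5,0,0,0]]]' >/dev/null; python3 ok.py || exit
python3 -m creep '[[[0,0,0,1.5,0,0,0]]]' >/dev/null; python3 ok.py || exit
python3 -m creep '[[[0,0,0,1.5,0,0,0]]]' >/dev/null; python3 ok.py || exit
python3 -m creep '[[[0,0,0,1.5,0,0,0]]]' >/dev/null; python3 ok.py || exit
python3 -m creep '[[[0,0,0,1.5,0,0,0]]]' >/dev/null; python3 ok.py || exit
python3 -m creep '[[[0,0,0,1.5,0,0,0]]]' >/dev/null; python3 ok.py || exit
python3 -m creep '[[[0,0,0,1.5,0,0,0]]]' >/dev/null; python3 ok.py
```

```text
-141.5 4.6
-138.3 3.8
-136.8 4.2
-135.2 3.9
-133.7 3.1
-132.1 4.0
-130.6 3.9
-129.1 3.3
-127.6 3.9
-126.1 2.9
-124.6 3.8
-123.1 3.4
-121.6 3.3
-120.1 2.9
-118.6 3.4
-117.1 4.1
```

```bash

python3 -m creep '[[[0,0,0,1.5,0,0,0]]]' >/dev/null; python3 ok.py || exit
python3 -m creep '[[[0,0,0,1.5,0,0,0]]]' >/dev/null; python3 ok.py || exit
python3 -m creep '[[[0,0,0,1.5,0,0,0]]]' >/dev/null; python3 ok.py || exit
python3 -m creep '[[[0,0,0,1.5,0,0,0]]]' >/dev/null; python3 ok.py || exit
python3 -m creep '[[[0,0,0,1.5,0,0,0]]]' >/dev/null; python3 ok.py || exit
python3 -m creep '[[[0,0,0,1.5,0,0,0]]]' >/dev/null; python3 ok.py || exit
python3 -m creep '[[[0,0,0,1.5,0,0,0]]]' >/dev/null; python3 ok.py || exit
python3 -m creep '[[[0,0,0,1.5,0,0,0]]]' >/dev/null; python3 ok.py || exit
python3 -m creep '[[[0,0,0,1.5,0,0,0]]]' >/dev/null; python3 ok.py || exit
python3 -m creep '[[[0,0,0,1.5,0,0,0]]]' >/dev/null; python3 ok.py || exit
python3 -m creep '[[[0,0,0,1.5,0,0,0]]]' >/dev/null; python3 ok.py || exit
python3 -m creep '[[[0,0,0,1.5,0,0,0]]]' >/dev/null; python3 ok.py || exit
python3 -m creep '[[[0,0,0,1.5,0,0,0]]]' >/dev/null; python3 ok.py || exit
python3 -m creep '[[[0,0,0,1.5,0,0,0]]]' >/dev/null; python3 ok.py || exit
python3 -m creep '[[[0,0,0,1.5,0,0,0]]]' >/dev/null; python3 ok.py || exit
python3 -m creep '[[[0,0,0,1.5,0,0,0]]]' >/dev/null; python3 ok.py || exit
python3 -m creep '[[[0,0,0,1.5,0,0,0]]]' >/dev/null; python3 ok.py || exit
python3 -m creep '[[[0,0,0,1.5,0,0,0]]]' >/dev/null; python3 ok.py
```

```text
-115.7 4.2
-114.1 3.1
-112.7 3.2
-111.2 3.7
-109.6 3.7
-108.2 3.5
-106.7 3.5
-105.2 3.7
-103.7 3.7
-102.2 4.4
-100.7 2.7
-99.2 3.9
-97.7 3.6
-96.2 3.5
-94.7 3.6
-93.2 4.7
-91.7 3.6
-90.2 3.5
```

```bash
python3 go.py | cut -c1-300; python3 ok.py || exit
python3 -m creep '[[[0,0,0,1.5,0,0,0]]]' >/dev/null; python3 ok.py || exit
python3 -m creep '[[[0,0,0,1.5,0,0,0]]]' >/dev/null; python3 ok.py || exit
python3 -m creep '[[[0,0,0,1.5,0,0,0]]]' >/dev/null; python3 ok.py || exit
python3 -m creep '[[[0,0,0,1.5,0,0,0]]]' >/dev/null; python3 ok.py || exit
python3 -m creep '[[[0,0,0,1.5,0,0,0]]]' >/dev/null; python3 ok.py || exit
python3 -m creep '[[[0,0,0,1.5,0,0,0]]]' >/dev/null; python3 ok.py || exit
python3 -m creep '[[[0,0,0,1.5,0,0,0]]]' >/dev/null; python3 ok.py || exit
python3 -m creep '[[[0,0,0,1.5,0,0,0]]]' >/dev/null; python3 ok.py || exit
python3 -m creep '[[[0,0,0,1.5,0,0,0]]]' >/dev/null; python3 ok.py || exit
python3 -m creep '[[[0,0,0,1.5,0,0,0]]]' >/dev/null; python3 ok.py || exit
python3 -m creep '[[[0,0,0,1.5,0,0,0]]]' >/dev/null; python3 ok.py
```

```text
t 20.0333 pos [ 0.5879 -0.0902  0.1   ] yaw_y 3.1 zaxis [ 0.001 -0.001 -1.   ] q [-0.25  0.78  0.45  1.82 -0.52  0.66  0.56] F [-0.  -3.5  1.8]
-90.2 3.5
-88.7 3.3
-87.2 3.8
-85.7 3.9
-84.2 3.7
-82.8 4.0
-81.2 3.7
-79.7 3.1
-78.3 3.9
-76.8 3.8
-75.3 3.4
-73.8 4.4
```

```bash
sed -i 's/f>7.5/f>6/' ok.py
python3 -m creep '[[[0,0,0,1,0,0,0]]]' >/dev/null; python3 ok.py || exit
python3 -m creep '[[[0,0,0,1,0,0,0]]]' >/dev/null; python3 ok.py || exit
python3 -m creep '[[[0,0,0,1,0,0,0]]]' >/dev/null; python3 ok.py || exit
python3 -m creep '[[[0,0,0,1,0,0,0]]]' >/dev/null; python3 ok.py || exit
python3 -m creep '[[[0,0,0,1,0,0,0]]]' >/dev/null; python3 ok.py || exit
python3 -m creep '[[[0,0,0,1,0,0,0]]]' >/dev/null; python3 ok.py || exit
python3 -m creep '[[[0,0,0,1,0,0,0]]]' >/dev/null; python3 ok.py || exit
python3 -m creep '[[[0,0,0,1,0,0,0]]]' >/dev/null; python3 ok.py || exit
python3 -m creep '[[[0,0,0,1,0,0,0]]]' >/dev/null; python3 ok.py
```

```text
-72.7 4.0
-71.8 4.9
-70.9 3.6
-69.9 4.6
-69.0 5.1
-68.8 7.7
```

```bash
python3 -m creep '[[[0,0,0,0.5,0,0,0]]]' >/dev/null; python3 ok.py; python3 -m creep '[[[0,0,0,0,0,0,0]]]' >/dev/null; python3 ok.py; python3 -m creep '[[[0,0,0,0,0,0,0],[0,0,0,0,0,0,0]]]' >/dev/null; python3 ok.py
```

```text
-68.8 8.8
-68.8 7.8
-68.8 6.9
```

```bash
python3 -m creep '[[[0,0,0,-2,0,0,0],[0,0,0,-5,0,0,0],[0,0,0,-10,0,0,0],[0,0,0,-15,0,0,0],[0,0,0,0,0,-35,0],[0,0,0,0,0,-40,0],[0,0,0,0,0,-40,0],[0,0,0,0,0,-40,0]]]' >/dev/null
python3 -m creep '[[[0,0,0,0,0,-25,0],[0,0,0,35,5,-15,0],[0,0,0,35,0,0,0],[0,0,0,30,0,0,0],[0,0,0,0,0,0,0],[0,0,0,0,0,0,0]]]'
cat > mc.py <<'E'
from h import *
img,d,c,E=grab("wrist"); cv2.imwrite("pics/w5.png",img[...,::-1])
W=cloud(d,c,E); x,y,z=W[...,0],W[...,1],W[...,2]; V=img.max(-1)
m=(abs(x-.59)<.1)&(abs(y-.035)<.035)&(z>.055)&(z<.17)
n,l,s,_=cv2.connectedComponentsWithStats(m.astype(np.uint8)); print(s[1:,4])
for lo in np.arange(.06,.16,.01):
    p=W[m&(z>=lo)&(z<lo+.01)]
    if len(p)>5: print(round(lo,3),len(p),"x",np.percentile(p[:,0],[3,50,97]).round(4),"y",np.percentile(p[:,1],[3,50,97]).round(4))
b=(z>.0405)&(z<.05)&(abs(x-.592)<.02)&(y<.05); print("board y min",np.percentile(W[b][:,1],1).round(4))
E
python3 mc.py; python3 go.py 0.559,0.033,0.27,2.95
```

```text
t: 22.95
ee_pos: [0.5875, 0.0035, 0.2945]
eef_rot: [0.686, 0.728, 0.0, -0.0]
force: [0.8, -0.8, -0.1]
finger_gap: 0.001
gripper_force: 0.0
[ 326 4181]
0.06 799 x [0.6323 0.6455 0.6563] y [0.0186 0.0427 0.0607]
0.07 270 x [0.6298 0.6369 0.6434] y [0.0305 0.0395 0.0473]
0.08 292 x [0.6169 0.624  0.6306] y [0.0298 0.0389 0.0467]
0.09 688 x [0.5372 0.5989 0.6172] y [0.03   0.046  0.0699]
0.1 352 x [0.5922 0.5991 0.6056] y [0.0286 0.0377 0.0454]
0.11 416 x [0.578  0.5862 0.5931] y [0.0281 0.0372 0.0447]
0.12 394 x [0.5594 0.5743 0.5805] y [0.0275 0.0365 0.0486]
0.13 680 x [0.5489 0.5628 0.5693] y [0.0221 0.037  0.0487]
0.14 532 x [0.5541 0.5592 0.5647] y [0.0228 0.0349 0.0474]
board y min -0.0557
t 23.0 pos [0.5875 0.0012 0.2947] yaw_y 3.18 zaxis [ 0.    -0.001 -1.   ] q [-0.53  0.5   0.61  1.75 -0.33  1.    0.27] F [ 0.2 -1.   0.3]
shift mm [ 33.3 -26.7  24.6] rows 2.0
turn [0.     0.0009 0.004 ] rows 1.0
```

View pics/w5.png

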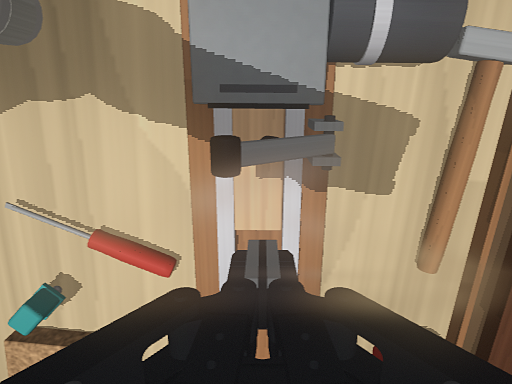

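The board's end is at y −0.056, where it was left. The clamp grip is at (226,156), still raised; the hood front is at row 100 and the hinge at (325,145). Next I press the clamp down along its arc.

```bash
python3 -m creep '[[[0,0,0,18,-14,0,0],[0,0,0,17,-14,0,0],[0,0,0,0,0,35,0],[0,0,0,0,0,20,0],[0,0,0,0,0,5,0],[0,0,0,0,0,0,0]]]'
python3 -m creep '[[[0,0,0,0,0,6,0],[0,0,0,0,0,6,0],[0,0,0,0,-4,6,0],[0,0,0,0,-4,6,0],[0,0,0,0,-4,6,0],[0,0,0,0,-4,6,0]]]'
python3 go.py 0.531,0.0335,0.14
```

```text
t: 23.5
ee_pos: [0.5572, 0.0326, 0.2337]
eef_rot: [0.689, 0.725, -0.002, 0.0]
force: [0.2, -0.8, 1.0]
finger_gap: 0.0
gripper_force: 0.0
t: 24.0
ee_pos: [0.5405, 0.0331, 0.1983]
eef_rot: [0.688, 0.726, -0.001, -0.0]
force: [-4.3, -0.7, 4.6]
finger_gap: 0.002
gripper_force: 2.6
t 24.0 pos [0.5405 0.0331 0.1983] yaw_y 3.08 zaxis [-0.002 -0.001 -1.   ] q [-0.56  0.55  0.55  1.93 -0.4   0.77  0.27] F [-4.3 -0.7  4.6]
shift mm [ 0.9 -9.4 58.4] rows 2.0
```

```bash
python3 -m creep '[[[0,0,0,0,-3,6,0],[0,0,0,0,-2,6,0],[0,0,0,0,-2,6,0],[0,0,0,0,-1,6,0],[0,0,0,0,-1,6,0],[0,0,0,0,0,6,0]]]'
python3 -m creep '[[[0,0,0,0,0,5,0],[0,0,0,0,0,5,0],[0,0,0,0,0,4,0]]]'
python3 -m creep '[[[0,0,0,0,0,3,0],[0,0,0,0,0,2,0]]]'
```

```text
t: 24.5
ee_pos: [0.5331, 0.033, 0.1624]
eef_rot: [0.688, 0.726, 0.0, 0.001]
force: [-0.8, -0.3, 1.9]
finger_gap: 0.001
gripper_force: 1.0
t: 24.75
ee_pos: [0.5333, 0.033, 0.1483]
eef_rot: [0.688, 0.726, 0.0, 0.001]
force: [-1.2, -0.2, 1.4]
finger_gap: -0.001
gripper_force: 0.8
t: 24.92
ee_pos: [0.5332, 0.0329, 0.1435]
eef_rot: [0.688, 0.726, -0.0, 0.001]
force: [-3.4, 0.2, 11.7]
finger_gap: 0.006
gripper_force: 6.2
```

```bash
python3 -m creep '[[[0,0,0,0,0,1,0],[0,0,0,0,0,0.5,0],[0,0,0,0,0,0,0]]]'; python3 -m creep '[[[0,0,0,0,0,-10,0],[0,0,0,0,0,-30,0],[0,0,0,0,0,-40,0],[0,0,0,-20,0,-30,0],[0,0,0,-20,0,0,0],[0,0,0,0,0,0,0],[0,0,0,0,0,0,0]]]'
sed -i s/w5/w6/ mc.py; python3 mc.py; python3 go.py
```

```text
t: 25.17
ee_pos: [0.5332, 0.0328, 0.1434]
eef_rot: [0.688, 0.726, 0.0, 0.0]
force: [-4.6, 0.5, 14.3]
finger_gap: 0.0
gripper_force: 7.2
t: 25.75
ee_pos: [0.5356, -0.0079, 0.2532]
eef_rot: [0.689, 0.725, 0.001, 0.001]
force: [0.7, -0.3, -0.2]
finger_gap: -0.0
gripper_force: 0.0
[ 501 5314]
0.06 4752 x [0.5246 0.5991 0.6524] y [0.0207 0.0368 0.0575]
0.07 345 x [0.5266 0.5316 0.5368] y [0.0215 0.0341 0.0453]
0.09 480 x [0.5311 0.5615 0.608 ] y [0.0665 0.0688 0.0699]
board y min -0.0567
t 25.8 pos [ 0.5353 -0.0068  0.2525] yaw_y 3.06 zaxis [ 0.001 -0.001 -1.   ] q [-0.54  0.46  0.61  1.92 -0.34  0.86  0.3 ] F [-0.4  0.1 -0.6]
```

View pics/w6.png

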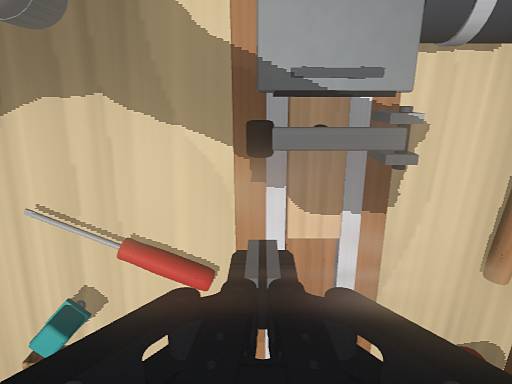

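The arm lies flat at (335,138), and the board is still in the hood with its end at (312,238). I'll check the arm's level and the board end numerically.

```bash
python3 - <<'E'
from h import *
for n in("wrist","wrist"):
    img,d,c,E=grab(n); W=cloud(d,c,E); x,y,z=W[...,0],W[...,1],W[...,2]
    m=(x>.55)&(x<.62)&(abs(y-.0375)<.006)&(z>.05); k=np.polyfit(x[m],z[m],1); print("arm slope",k[0].round(4),"z",z[m].mean().round(4))
    # board end edge along columns of x: last point above .040 per x bin
    ys=[]
    for a in np.arange(.575,.603,.004):
        s=(abs(x-a)<.002)&(y<-.02)&(y>-.1); yy=y[s]; zz=z[s]; ys.append((yy[zz>.04].min()+yy[zz<.03].max())/2*1000)
    print("end y",np.round(ys,1))
E
```

```text
arm slope 0.0013 z 0.0652
end y [-63.6 -63.3 -62.8 -62.5 -62.7 -62.1 -62.2 -61.9]
arm slope 0.0019 z 0.0651
end y [-63.5 -63.4 -63.3 -62.9 -62.6 -62.5 -62.2 -62.1]
```

```bash
python3 -m creep '[[[0,0,0,-31,16,0,0],[0,0,0,-30,17,0,0],[0,0,0,-30,17,0,0],[0,0,0,0,0,0,0]]]' >/dev/null
python3 -m creep '[[[0,0,0,0,0,40,0],[0,0,0,0,0,40,0],[0,0,0,0,0,40,0],[0,0,0,0,0,20,0],[0,0,0,0,0,10,0],[0,0,0,0,0,2,0],[0,0,0,0,0,0,0]]]'; python3 go.py 0.5869,-0.0735,0.1,3.1
```

```text
t: 26.82
ee_pos: [0.5905, -0.095, 0.1006]
eef_rot: [0.688, 0.726, -0.0, 0.001]
force: [-0.9, 0.2, 0.6]
finger_gap: -0.003
gripper_force: 0.0
t 26.8167 pos [ 0.5905 -0.095   0.1006] yaw_y 3.12 zaxis [ 0.001 -0.001 -1.   ] q [-0.24  0.78  0.46  1.81 -0.52  0.67  0.57] F [-0.9  0.2  0.6]
shift mm [21.6 -2.4  0.5] rows 1.0
turn [0.0008 0.0012 0.0004] rows 1.0
```

```bash
sed -i 's/f>6/f>5/' ok.py
python3 -m creep '[[[0,0,0,5,-2,0,0],[0,0,0,5,0,0,0],[0,0,0,5,0,0,0],[0,0,0,4,0,0,0],[0,0,0,0,0,0,0]]]' >/dev/null; python3 ok.py || exit
python3 -m creep '[[[0,0,0,1,0,0,0],[0,0,0,1,0,0,0]]]' >/dev/null; python3 ok.py || exit
python3 -m creep '[[[0,0,0,1,0,0,0]]]' >/dev/null; python3 ok.py || exit
python3 -m creep '[[[0,0,0,1,0,0,0]]]' >/dev/null; python3 ok.py || exit
python3 -m creep '[[[0,0,0,1,0,0,0]]]' >/dev/null; python3 ok.py || exit
python3 -m creep '[[[0,0,0,1,0,0,0]]]' >/dev/null; python3 ok.py || exit
python3 -m creep '[[[0,0,0,1,0,0,0]]]' >/dev/null; python3 ok.py
```

```text
-74.5 -0.6
-74.4 -0.4
-73.6 -0.6
-72.5 0.1
-71.5 -0.5
-70.4 1.1
-69.4 0.3
```

```bash
python3 -m creep '[[[0,0,0,-5,0,0,0],[0,0,0,-15,0,0,0],[0,0,0,-10,0,-30,0],[0,0,0,0,0,-40,0],[0,0,0,0,0,-40,0],[0,0,0,0,0,-20,0],[0,0,0,0,0,0,0],[0,0,0,0,0,0,0]]]'
python3 -m creep '[[[0,0,0,0,0,0,0],[0,0,0,0,0,0,0],[0,0,0,0,0,0,0],[0,0,0,0,0,0,0]]]' >/dev/null
python3 -c "
from rig import sign_off
print(sign_off())"
```

```text
t: 28.48
ee_pos: [0.5888, -0.0997, 0.2316]
eef_rot: [0.688, 0.726, 0.001, 0.002]
force: [0.2, 0.7, -0.7]
finger_gap: -0.005
gripper_force: 0.0
the job is handed in; nothing more can be done
None
```

The job is handed in after about 29 s, though sign-off returned no verdict: the plug lies in the tray, the board is up against the stop (contact felt at about 8–9 N, below the 15 N slip limit), the clamp arm is level on the board, and the arm never went near the glue jar.

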